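# Return the melt tester's weights to their fitted nests

### The arm

A 6-joint arm with a two-finger parallel gripper is mounted at the origin on a cart in front of the work surface, level with it; the furniture and walls round the work are solid. World frame = base frame: x ahead of the robot, y to its left, z up, the work surface at z = 0. Lengths are in m, angles in rad, forces in N, time in s.
With the tool pointing down it reaches from about 0.375 to 0.975 m from the base axis. Payload 3.8 kg.
Tool frame: the origin (TCP) lies midway between the tips of the shut fingers; the grasp point (between the pads) lies 19 mm behind it; z points along the fingers, y is the line along which they close (so a half turn about z gives the same grasp; the last joint's range is limited). The gripper opens to 85 mm and grips with 20 to 120 N. Pads are 22 mm wide; open, the fingers measure 114 mm over their backs; the gripper's body (76 mm by 85 mm) begins 54 mm behind the grasp point. The pads swing forward as they close: fully open they stand 13 mm farther back than shut.
Start: joints at [-1.295, 0.264, 1.604, -0, 1.274, -0.037], TCP at [0.208, -0.642, 0.231] pointing down, gripper open.
Joint ranges: [-2.63, 2.63], [-0.94, 2.18], [0.31, 2.57], [-1.31, 4.45], [0, 2.66], [-2.55, 2.55]. Speed limits (rad/s): [2.57, 2.57, 3.14, 3.14, 3.14, 3.14].

### API

Orientations are given as a rotation vector (axis times angle).
In Python, from workcell import read_state, vision, ticket gives the robot as it stands. The module is installed in compiled form; this text tells all that it offers.
- The arm moves only by the tool jog_arm, never from a script. Its arguments are lists of equal length, an entry for each row: "turn": the turn, a rotation vector about the tool's x, y, z in rad, a list of three; "delta_pos": the shift along the tool's x, y, z in m, a list of three; "gripper": the finger opening in m, from 0 to 0.0854. In form: {"turn": [[rx, ry, rz], ...], "delta_pos": [[dx, dy, dz], ...], "gripper": [gripper, ...]}. A call has 1 to 20 rows; each row shifts and turns the commanded pose from where the row before left it, along the tool's axes as they then stand; what a row does not reach is not made up. A row lasts 1/12 s, in which the tool goes at most 41.7 mm and 7.16 degrees, less where a joint would pass 70% of its speed; a pose out of reach is approached as far as the arm can. A call with a gripper value outside its range is refused whole. The fingers move at their own pace and stop on an object; "grip_force" is the grip in N (left out, the last holds). Time passes only in rows, so rows that do not move let the fingers close. It gives the time, the measured TCP pose, the force, the opening and the grip force at its end, in the units of the state.
- read_state(): the state, without advancing time (a new reading comes with each control period).
- vision.read_camera(name): name is "scene" or "top" or "wrist"; returns the picture (384x512x3 uint8, red, green, blue); there is no depth.
- vision.calibration(name): a dict with "vfov" (degrees; the focal length in pixels is half the picture's height over the tangent of half this angle, whatever the lens; pixels are square), "cx", "cy" (the principal point, pixels), "R" (3x3) and "t" (3): a world point X has camera coordinates R X + t; the wrist camera has in their place "mount" (4x4, takes a point from camera to tool coordinates, whose origin is the TCP and whose axes are the flange's). Camera axes: x right, y down, z forward; pixel columns grow to the right and rows downward; lengths in m; the calibration is good to about 2 mm. A picture is of the moment at which its call begins: read the wrist's pose just before it. calibration takes no time and is no camera call.
- ticket.finish_job(): hands the job in; it is judged then, once.
The state is a dict: "time": time; "q": joint angles; "joint_vel": joint speeds; "joint_torque": joint torques, N m; "tool_pos": TCP position; "tcp_rot": TCP orientation; "wrist_force": force on the tool from outside, world axes, zero at the start; "torque": the same for the moment, N m; "width": opening from 0.0 (shut) to 1.0 (fully open); "grip_force": force on a finger pad.
Only numpy, scipy, OpenCV 4.12 (cv2) and the standard library are available. Lean on these libraries where they do the work, as an engineer would, in place of code of your own. Each camera call takes 0.05 s, during which the arm holds its last target. There are 200 camera calls.

### The job

The melt flow tester's four weights have been cleaned and stand in a row in the steel tray. Put each one back, knob up, into the nest on the weight rack that is bored for it, fully down on the felt: each recess is only slightly wider than its own weight, and the nests may stand in another order than the weights. Lower the weights into place rather than dropping them, let go of them all, and leave the roll of yellow tape and the beaker where they are.

Things in the scene. Friction and masses are not known exactly. Their poses are not given: they have to be found in the camera images.
- weight_wide: Turned grey metal weight, the widest of the four: 60 mm diameter, 46 mm high, 700 g. Body 28 mm high with vertical sides, then a narrower neck, then a round knob 31 mm in diameter, 37 to 46 mm above the underside. Origin: centre of the underside, z up. Starts upright in any bay of the shallow steel tray (bays 82 mm apart in a row, floor 3 mm, walls 16 mm high).
- weight_tall: Turned grey metal weight, the tallest of the four, a little narrower than the widest: 54 mm diameter, 56 mm high, 600 g. Body 38 mm high with vertical sides, then a narrower neck, then a round knob 24 mm in diameter, 45 to 56 mm above the underside. Origin: centre of the underside, z up. Starts upright in any bay of the shallow steel tray (bays 82 mm apart in a row, floor 3 mm, walls 16 mm high).
- weight_middle: Turned grey metal weight, the third in width, clearly lower than the tall one: 48 mm diameter, 40 mm high, 325 g. Body 22 mm high with vertical sides, then a narrower neck, then a round knob 21 mm in diameter, 29 to 40 mm above the underside. Origin: centre of the underside, z up. Starts upright in any bay of the shallow steel tray (bays 82 mm apart in a row, floor 3 mm, walls 16 mm high).
- weight_small: Turned grey metal weight, the smallest of the four: 36 mm diameter, 34 mm high, 120 g. Body 16 mm high with vertical sides, then a narrower neck, then a round knob 18 mm in diameter, 23 to 34 mm above the underside. Origin: centre of the underside, z up. Starts upright in any bay of the shallow steel tray (bays 82 mm apart in a row, floor 3 mm, walls 16 mm high).
- nest_wide: Nest of weight_wide: fixed white block, 84 mm square, 24 mm high; round recess in its top 65 mm across, 16 mm deep, mouth bevelled to 77 mm, felt bottom. Origin: centre of its underside (8 mm over the worktop), recess floor 8 mm above it; z up, x across the rack, y along it. One of four side by side on an aluminium plate, 86 mm apart, in any order.
- nest_tall: Nest of weight_tall: fixed white block, 84 mm square, 30 mm high; round recess in its top 59 mm across, 22 mm deep, mouth bevelled to 71 mm, felt bottom. Origin: centre of its underside (8 mm over the worktop), recess floor 8 mm above it; z up, x across the rack, y along it. One of four side by side on an aluminium plate, 86 mm apart, in any order.
- nest_middle: Nest of weight_middle: fixed white block, 84 mm square, 20 mm high; round recess in its top 53 mm across, 12 mm deep, mouth bevelled to 65 mm, felt bottom. Origin: centre of its underside (8 mm over the worktop), recess floor 8 mm above it; z up, x across the rack, y along it. One of four side by side on an aluminium plate, 86 mm apart, in any order.
- nest_small: Nest of weight_small: fixed white block, 84 mm square, 18 mm high; round recess in its top 41 mm across, 10 mm deep, mouth bevelled to 53 mm, felt bottom. Origin: centre of its underside (8 mm over the worktop), recess floor 8 mm above it; z up, x across the rack, y along it. One of four side by side on an aluminium plate, 86 mm apart, in any order.
- tape_roll: Bystander: roll of yellow tape lying flat and loose behind the tray, 102 mm in diameter, 24 mm high. Origin: centre of the underside, z up.
- beaker: Bystander: empty light plastic beaker, 76 mm in diameter at the rim, 88 mm high, standing loose behind the rack. (Not listed: a viscometer hangs on its stand over the back of the worktop straight ahead of the robot, its front 0.70 m from the base axis; carry things past nearer than that.) Origin: centre of the underside, z up.
Things that resemble listed ones, but are neither listed nor needed, are in the scene too. Leave any brown or orange look-alike of the weight_middle alone.

How it is judged:
By the outcome, as a careful person would: the job done as asked, in the order asked, and still so for the second after the job is handed in, with the robot touching nothing.
It also fails if it takes over 93 s, if anything falls off the work surface, if the arm or the gripper's body presses on something with over 40 N, if the wrist force passes 120 N, or if a joint passes its speed limit or range.

## Working session

There is one attempt and no reset: what is moved stays moved. The work goes in short steps, Python scripts to look and compute and a tool call to move; the robot and the scene stay as the last step left them, time stands still between calls to the robot, and variables do not carry over. Pictures are saved under pics/ and viewed, at most 14 in all, crops included, and the job is handed in when it is done.

Besides the shell and the picture viewer there is one more tool, called after "Call:" as name(argument=value, ...) on one line, values as JSON. jog_arm: Moves the arm, as the interface text tells. Its arguments: {"type":"object","properties":{"turn":{"type":"array","items":{"type":"array","items":{"type":"number"}}},"delta_pos":{"type":"array","items":{"type":"array","items":{"type":"number"}}},"gripper":{"type":"array","items":{"type":"number"}},"grip_force":{"type":"number"}},"required":["turn","delta_pos","gripper"]}

```bash
mkdir -p pics; python3 - <<'E'
from workcell import read_state, vision
import cv2,numpy as np
for n in ("scene","top"):
    im=vision.read_camera(n); cv2.imwrite(f"pics/{n}0.png",im[:,:,::-1]); c=vision.calibration(n)
    print(n,c["vfov"],c["cx"],c["cy"],np.round(c["R"],3).tolist(),np.round(c["t"],3).tolist())
print(vision.calibration("wrist")); print(read_state())
E
```

```text
scene 46.823773798336845 253.1940203109964 191.19187238067593 [[-0.839, -0.544, -0.021], [-0.29, 0.479, -0.829], [0.461, -0.689, -0.559]] [0.463, 0.162, 1.236]
top 45.404482319983295 256.49216720639663 197.86943712455115 [[-0.112, -0.994, -0.008], [-0.941, 0.108, -0.322], [0.32, -0.029, -0.947]] [0.106, 0.476, 1.644]
{'vfov': 65.25144194394845, 'cx': 258.3760235480707, 'cy': 187.20449796799488, 'mount': array([[-1.05576762e-03, -9.58581536e-01, -2.84816298e-01,
         7.18552563e-02],
       [ 9.99999132e-01, -7.87465595e-04, -1.05652916e-03,
         2.43215813e-05],
       [ 7.88486311e-04, -2.84817166e-01,  9.58581536e-01,
        -1.43828935e-01],
       [ 0.00000000e+00,  0.00000000e+00,  0.00000000e+00,
         1.00000000e+00]])}
{'time': 0.1, 'q': array([-1.29491760e+00,  2.64737851e-01,  1.60525271e+00,  2.15615030e-05,
        1.27370501e+00, -3.68906756e-02]), 'joint_vel': array([-0.00042238, -0.00254951, -0.00322074, -0.00135554, -0.00031672,
       -0.00059195]), 'joint_torque': array([-3.18206130e-04, -5.16710293e+01, -3.68588734e+01, -1.62159022e-04,
        6.28305148e-03, -3.89072966e-05]), 'tool_pos': array([ 0.20752259, -0.64160422,  0.23003782]), 'tcp_rot': array([-3.10119187e+00, -4.88961539e-01,  3.61397079e-04]), 'wrist_force': array([-0.21216919, -0.29379155,  0.67676216]), 'torque': array([ 0.03114702,  0.01486909, -0.02238982]), 'grip_force': 0.0, 'width': 0.9960557045001074}
```

View pics/top0.png

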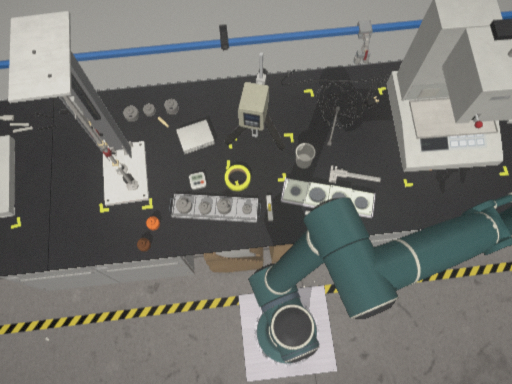

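View pics/scene0.png

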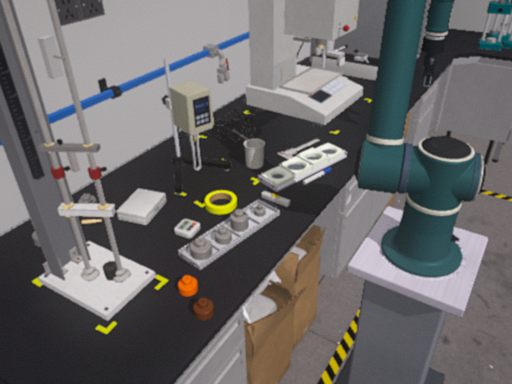

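The top view shows the tray with four weights at about (185..247, 205) and the rack at about (295..361, 190..202). The tape roll is at (237,177) and the beaker at (305,155). I'll enlarge both rows.

```bash
cat > h.py <<'E'
import numpy as np,cv2
from workcell import read_state, vision
from scipy.spatial.transform import Rotation as Ro
def cam(n,s=None):
    c=vision.calibration(n); f=192/np.tan(np.radians(c["vfov"])/2)
    if n=="wrist":
        M=np.array(c["mount"]); Rt=Ro.from_rotvec(s["tcp_rot"]).as_matrix()
        Rw=Rt@M[:3,:3]; o=Rt@M[:3,3]+s["tool_pos"]
    else: Rw=np.array(c["R"]).T; o=-Rw@c["t"]
    return f,c["cx"],c["cy"],Rw,o
def ray(C,u,v,z):
    f,cx,cy,R,o=C; d=R@[(u-cx)/f,(v-cy)/f,1]; return o+d*(z-o[2])/d[2]
def proj(C,X):
    f,cx,cy,R,o=C; p=R.T@(np.array(X)-o); return np.array([cx+f*p[0]/p[2],cy+f*p[1]/p[2]])
E
python3 - <<'E'
from h import *
im=cv2.imread("pics/top0.png")
a=cv2.resize(im[185:227,165:265],None,fx=7,fy=7,interpolation=cv2.INTER_CUBIC)
b=cv2.resize(im[172:222,276:380],(700,300),interpolation=cv2.INTER_CUBIC)
cv2.imwrite("pics/c1.png",np.vstack([a,b]))
C=cam("top")
for p in [(185,204),(205,205),(225,206),(247,207)]: print(ray(C,*p,.045).round(3))
for p in [(295,189),(317,193),(339,197),(361,202)]: print(ray(C,*p,.03).round(3))
for p in [(173,195),(258,197),(257,221),(172,218),(282,203),(374,217),(375,193),(285,178)]: print('c',ray(C,*p,.016).round(3))
E
```

```text
[0.503 0.325 0.045]
[0.491 0.249 0.045]
[0.478 0.173 0.045]
[0.464 0.091 0.045]
[ 0.521 -0.103  0.03 ]
[ 0.495 -0.185  0.03 ]
[ 0.469 -0.267  0.03 ]
[ 0.439 -0.348  0.03 ]
c [0.556 0.373 0.016]
c [0.509 0.043 0.016]
c [0.413 0.058 0.016]
c [0.462 0.382 0.016]
c [ 0.474 -0.046  0.016]
c [ 0.378 -0.39   0.016]
c [ 0.474 -0.412  0.016]
c [ 0.576 -0.072  0.016]
```

View pics/c1.png

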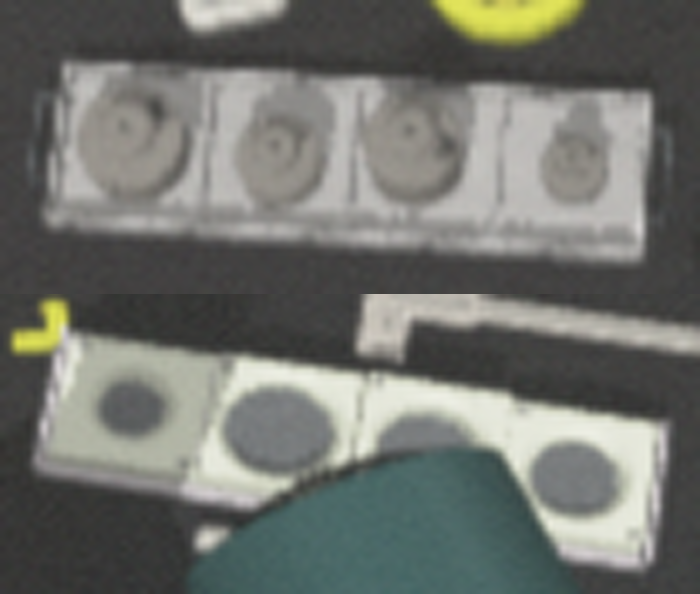

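Weights, left to right, look like wide, middle, tall, small. Nests look like small (grey-topped), wide, then tall partly hidden by the arm, then middle. I'll turn the tool so its x is world y and its y is world x, then look at the rack with the wrist camera.

Call:
jog_arm(turn=[[0,0,-0.1049],[0,0,-0.1049],[0,0,-0.1049],[0,0,-0.1049],[0,0,-0.1049],[0,0,-0.1049],[0,0,-0.1049],[0,0,-0.1049],[0,0,-0.1049],[0,0,-0.1049],[0,0,-0.1049],[0,0,-0.1049]], delta_pos=[[0,0,0],[0,0,0],[0,0,0],[0,0,0],[0,0,0],[0,0,0],[0,0,0],[0,0,0],[0,0,0],[0,0,0],[0,0,0],[0,0,0]], gripper=[0.05,0.05,0.05,0.05,0.05,0.05,0.05,0.05,0.05,0.05,0.05,0.05])

```text
time: 1.1
tool_pos: [0.2076, -0.6418, 0.2305]
tcp_rot: [-2.214, -2.227, -0.001]
wrist_force: [0.5, -0.6, -0.4]
width: 0.585
grip_force: 0.0
```

Call:
jog_arm(turn=[[0,0,0],[0,0,0],[0,0,0],[0,0,0],[0,0,0],[0,0,0],[0,0,0],[0,0,0],[0,0,0],[0,0,0],[0,0,0],[0,0,0],[0,0,0],[0,0,0],[0,0,0],[0,0,0],[0,0,0],[0,0,0],[0,0,0],[0,0,0]], delta_pos=[[0.023,0.0144,0],[0.023,0.0144,0],[0.023,0.0144,0],[0.023,0.0144,0],[0.023,0.0144,0],[0.023,0.0144,0],[0.023,0.0144,0],[0.023,0.0144,0],[0.023,0.0144,0],[0.023,0.0144,0],[0.023,0.0144,0],[0.023,0.0144,0],[0.023,0.0144,0],[0.023,0.0144,0],[0.023,0.0144,0],[0.023,0.0144,0],[0.023,0.0144,0],[0.023,0.0144,0],[0.023,0.0144,0],[0,0,0]], gripper=[0.05,0.05,0.05,0.05,0.05,0.05,0.05,0.05,0.05,0.05,0.05,0.05,0.05,0.05,0.05,0.05,0.05,0.05,0.05,0.05])

```text
time: 2.77
tool_pos: [0.4825, -0.2014, 0.2309]
tcp_rot: [-2.216, -2.225, -0.003]
wrist_force: [-0.5, -0.1, 1.1]
width: 0.584
grip_force: 0.0
```

```bash
cat > snap.py <<'E'
from h import *
import sys,pickle
s=read_state(); im=vision.read_camera("wrist")[:,:,::-1].copy()
cv2.imwrite(f"pics/{sys.argv[1]}.png",im); pickle.dump(s,open(f"pics/{sys.argv[1]}.pkl","wb"))
print(s["time"],s["tool_pos"].round(4),s["tcp_rot"].round(4),s["q"].round(2),s["width"])
E
python3 snap.py rack
```

```text
2.7667 [ 0.4825 -0.2014  0.2309] [-2.2159 -2.2252 -0.0032] [-0.44 -0.02  1.93  0.    1.24 -0.45] 0.584378232995683
```

View pics/rack.png

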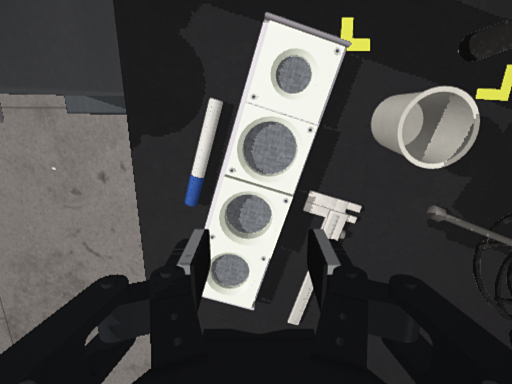

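The wrist view shows the nests: small (294,74), wide (270,148), tall (248,215), middle (230,270). Each block has a pair of corner screws. I'll measure the nests from the screw midpoints and the felt, then move on to the tray.

```bash
python3 - <<'E'
from h import *
import pickle
im=cv2.imread("pics/rack.png"); s=pickle.load(open("pics/rack.pkl","rb")); C=cam("wrist",s)
g=cv2.cvtColor(im,cv2.COLOR_BGR2GRAY).astype(np.float32)
bh=cv2.morphologyEx(g,cv2.MORPH_BLACKHAT,np.ones((7,7)))
top=dict(small=.026,wide=.032,tall=.038,middle=.028)
rough=dict(small=[(337,50),(254,97)],wide=[(310,130),(232,171)],tall=[(286,201),(212,238)],middle=[(263,258),None])
for n in top:
    P=[]
    for q in rough[n]:
        if q is None: continue
        u,v=q; w=bh[v-4:v+5,u-4:u+5]; w=np.where(w>w.max()*.5,w,0)
        yy,xx=np.mgrid[v-4:v+5,u-4:u+5]; c=((w*xx).sum()/w.sum(),(w*yy).sum()/w.sum())
        P.append(ray(C,*c,top[n])); print(n,np.round(c,1),P[-1].round(4))
    if len(P)==2: print('  mid',((P[0]+P[1])/2).round(4),'d',np.linalg.norm(P[0]-P[1]).round(4))
m=((g>60)&(g<165)).astype(np.uint8)
m=cv2.morphologyEx(m,cv2.MORPH_OPEN,np.ones((5,5)))
k,l,st,ce=cv2.connectedComponentsWithStats(m)
for n,(u,v) in dict(small=(294,74),wide=(270,148),tall=(248,215),middle=(230,270)).items():
    i=l[v,u]; print(n,st[i],ray(C,*ce[i],.016).round(4))
E
```

```text
small [336.8  50.5] [ 0.5654 -0.0793  0.026 ]
small [253.1  96.3] [ 0.4758 -0.1265  0.026 ]
  mid [ 0.5206 -0.1029  0.026 ] d 0.1013
wide [309.9 129.6] [ 0.5399 -0.1623  0.032 ]
wide [230.9 170.6] [ 0.4497 -0.2099  0.032 ]
  mid [ 0.4948 -0.1861  0.032 ] d 0.102
tall [285.2 200.8] [ 0.5139 -0.2451  0.038 ]
tall [211.8 236.8] [ 0.4249 -0.2922  0.038 ]
  mid [ 0.4694 -0.2687  0.038 ] d 0.1007
middle [263.  258.7] [ 0.4883 -0.3278  0.028 ]
small [ 276   55   35   38 1065] [ 0.5202 -0.1023  0.016 ]
wide [ 242  121   54   54 2288] [ 0.494  -0.1852  0.016 ]
tall [ 224  194   47   44 1555] [ 0.4669 -0.272   0.016 ]
middle [ 210  254   39   34 1035] [ 0.442  -0.3525  0.016 ]
```

Call:
jog_arm(turn=[[0,0,0],[0,0,0],[0,0,0],[0,0,0],[0,0,0],[0,0,0],[0,0,0],[0,0,0],[0,0,0],[0,0,0],[0,0,0],[0,0,0],[0,0,0],[0,0,0],[0,0,0],[0,0,0],[0,0,0],[0,0,0]], delta_pos=[[0.026,0,0],[0.026,0,0],[0.026,0,0],[0.026,0,0],[0.026,0,0],[0.026,0,0],[0.026,0,0],[0.026,0,0],[0.026,0,0],[0.026,0,0],[0.026,0,0],[0.026,0,0],[0.026,0,0],[0.026,0,0],[0.026,0,0],[0.026,0,0],[0.026,0,0],[0,0,0]], gripper=[0.05,0.05,0.05,0.05,0.05,0.05,0.05,0.05,0.05,0.05,0.05,0.05,0.05,0.05,0.05,0.05,0.05,0.05])

```text
time: 4.32
tool_pos: [0.4807, 0.2396, 0.231]
tcp_rot: [-2.217, -2.224, -0.001]
wrist_force: [0.2, -0.4, 0.4]
width: 0.585
grip_force: 0.0
```

```bash
python3 snap.py tray
```

```text
4.3167 [0.4807 0.2396 0.231 ] [-2.2175e+00 -2.2237e+00 -1.5000e-03] [0.42 0.   1.9  0.   1.24 0.41] 0.5853471475176983
```

View pics/tray.png

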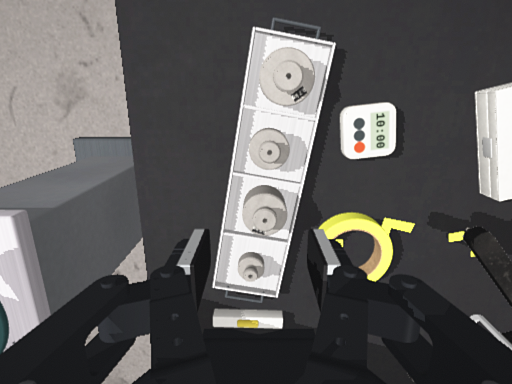

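The tray view shows the knobs at about wide (289,76), middle (269,152), tall (264,219) and small (251,273), each with a dark centre dot. I'll refine on the dots.

```bash
python3 - <<'E'
from h import *
import pickle
im=cv2.imread("pics/tray.png"); s=pickle.load(open("pics/tray.pkl","rb")); C=cam("wrist",s)
g=cv2.cvtColor(im,cv2.COLOR_BGR2GRAY).astype(np.float32)
bh=cv2.morphologyEx(g,cv2.MORPH_BLACKHAT,np.ones((7,7)))
tile=[]
for n,(u,v),z in [("wide",(289,76),.049),("middle",(269,152),.043),("tall",(264,219),.059),("small",(251,274),.037)]:
    w=bh[v-5:v+6,u-5:u+6]; w=np.where(w>w.max()*.5,w,0)
    yy,xx=np.mgrid[v-5:v+6,u-5:u+6]; c=((w*xx).sum()/w.sum(),(w*yy).sum()/w.sum())
    print(n,np.round(c,1),ray(C,*c,z).round(4))
    t=cv2.resize(im[v-30:v+30,u-30:u+30],None,fx=6,fy=6,interpolation=cv2.INTER_CUBIC)
    p=tuple(int((a-b+30.5)*6) for a,b in zip(c,(u,v))); cv2.drawMarker(t,p,(0,0,255),0,16,1); tile.append(t)
cv2.imwrite("pics/t2.png",cv2.resize(np.vstack([np.hstack(tile[:2]),np.hstack(tile[2:])]),(600,600)))
E
```

```text
wide [288.2  75.5] [0.5102 0.3346 0.049 ]
middle [269.1 152. ] [0.4919 0.2547 0.043 ]
tall [264.4 220.3] [0.4868 0.1794 0.059 ]
small [251.3 273.6] [0.471  0.0965 0.037 ]
```

View pics/t2.png

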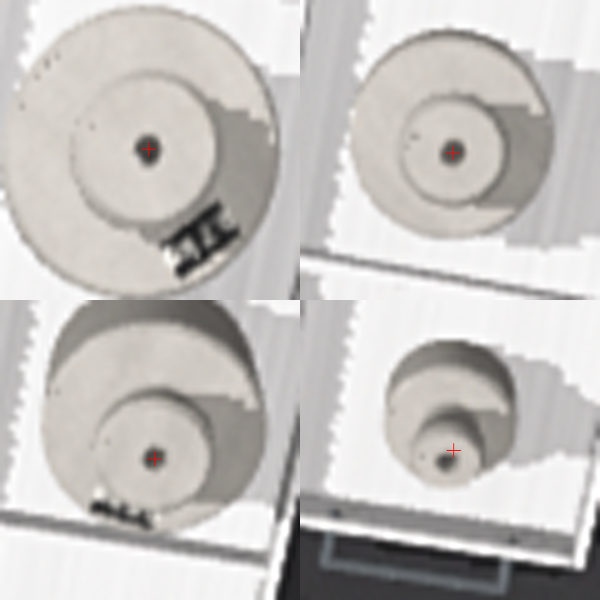

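Call:
jog_arm(turn=[[0,0,0],[0,0,0],[0,0,0],[0,0,0],[0,0,0],[0,0,0],[0,0,0],[0,0,0],[0,0,0],[0,0,0],[0,0,0],[0,0,0],[0,0,0]], delta_pos=[[0.024,0.0074,0.01],[0.024,0.0074,0.01],[0.024,0.0074,0.01],[0.023,0.0073,0.01],[0,0,0.02],[0,0,0.02],[0,0,0.02],[0,0,0.02],[0,0,0.02],[0,0,0.02],[0,0,0.02],[0,0,0.01],[0,0,0]], gripper=[0.055,0.055,0.055,0.055,0.055,0.055,0.055,0.055,0.055,0.055,0.055,0.055,0.055])

```text
time: 5.45
tool_pos: [0.5082, 0.3291, 0.0381]
tcp_rot: [-2.221, -2.22, 0.01]
wrist_force: [-0.3, -0.0, 0.2]
width: 0.642
grip_force: 0.0
```

```bash
python3 snap.py g1
```

```text
5.45 [0.5082 0.3291 0.0381] [-2.2211 -2.2201  0.0099] [ 0.53  0.32  1.91 -0.    0.91  0.53] 0.6419873482511764
```

View pics/g1.png

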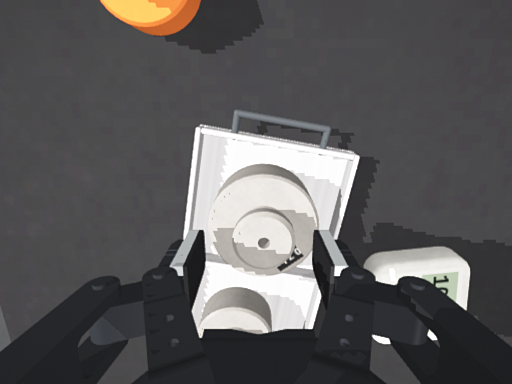

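The knob's centre dot is at (264,243) with the fingers on either side. I'll check its offset from the TCP.

```bash
python3 - <<'E'
from h import *
import pickle
s=pickle.load(open("pics/g1.pkl","rb")); print(ray(cam("wrist",s),264,243,.049).round(4))
s=read_state(); print(s["tool_pos"].round(4),s["joint_vel"].round(3))
E
```

```text
[0.5104 0.3335 0.049 ]
[0.5093 0.33   0.0399] [ 0.009 -0.028 -0.038  0.001  0.003  0.004]
```

Call:
jog_arm(turn=[[0,0,0],[0,0,0],[0,0,0],[0,0,0],[0,0,0],[0,0,0],[0,0,0],[0,0,0],[0,0,0]], delta_pos=[[0.002,0,0.003],[0,0,0.003],[0,0,0],[0,0,0],[0,0,0],[0,0,0],[0,0,0],[0,0,0],[0,0,0]], gripper=[0.055,0.055,0.045,0.02,0.02,0.02,0.02,0.02,0.02], grip_force=70)

```text
time: 6.25
tool_pos: [0.5108, 0.3344, 0.0366]
tcp_rot: [2.22, 2.222, 0.003]
wrist_force: [-1.1, -1.0, 5.1]
width: 0.326
grip_force: 68.7
```

Call:
jog_arm(turn=[[0,0,0],[0,0,0],[0,0,0],[0,0,0],[0,0,0],[0,0,0],[0,0,0]], delta_pos=[[0,0,-0.002],[0,0,-0.005],[0,0,-0.01],[0,0,-0.02],[0,0,-0.02],[0,0,-0.02],[0,0,0]], gripper=[0.02,0.02,0.02,0.02,0.02,0.02,0.02])

```text
time: 6.83
tool_pos: [0.5126, 0.3356, 0.1171]
tcp_rot: [2.219, 2.221, 0.012]
wrist_force: [1.8, 0.7, -4.6]
width: 0.324
grip_force: 69.9
```

```bash
python3 snap.py g2
```

```text
6.8333 [0.5126 0.3356 0.1171] [2.2192 2.2211 0.0116] [0.54 0.24 1.86 0.   1.04 0.54] 0.32425591138256893
```

View pics/g2.png

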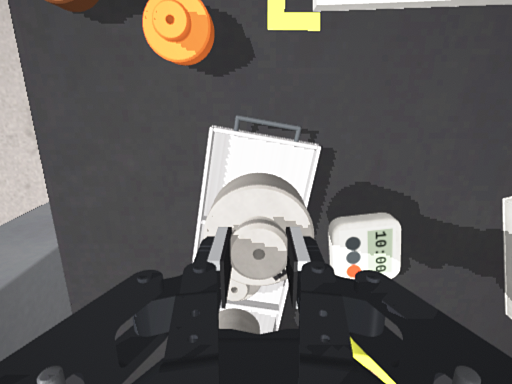

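The weight is hanging from its knob, dot at (259,254), clear of the tray. I'll compute the held offset and the move to its nest.

```bash
cat > off.py <<'E'
from h import *
import pickle,sys
n,u,v,h=sys.argv[1],*map(float,sys.argv[2:5])
s=pickle.load(open(f"pics/{n}.pkl","rb")); z=s["tool_pos"][2]+h
print((ray(cam("wrist",s),u,v,z)-s["tool_pos"]).round(4)); s=read_state(); print(s["tool_pos"].round(4),s["wrist_force"])
E
python3 off.py g2 259 254 .012
```

```text
[-0.0004 -0.0011  0.012 ]
[0.5119 0.3352 0.115 ] [ 0.35474753  0.32396076 -5.60002966]
```

Call:
jog_arm(turn=[[0,0,0],[0,0,0],[0,0,0],[0,0,0],[0,0,0],[0,0,0],[0,0,0],[0,0,0],[0,0,0],[0,0,0],[0,0,0],[0,0,0],[0,0,0],[0,0,0],[0,0,0],[0,0,0],[0,0,0],[0,0,0],[0,0,0],[0,0,0]], delta_pos=[[-0.01,-0.0008,-0.01],[-0.02,-0.0008,-0.01],[-0.028,-0.0008,0],[-0.028,-0.0008,0],[-0.028,-0.0008,0],[-0.028,-0.0008,0],[-0.028,-0.0008,0],[-0.028,-0.0008,0],[-0.028,-0.0008,0],[-0.028,-0.0008,0],[-0.028,-0.0008,0],[-0.028,-0.0008,0],[-0.028,-0.0008,0],[-0.028,-0.0008,0],[-0.028,-0.0008,0],[-0.028,-0.0008,0],[-0.028,-0.0008,0],[-0.028,-0.0008,0],[-0.026,-0.0008,0],[-0.015,-0.0008,0]], gripper=[0.02,0.02,0.02,0.02,0.02,0.02,0.02,0.02,0.02,0.02,0.02,0.02,0.02,0.02,0.02,0.02,0.02,0.02,0.02,0.02])

```text
time: 8.55
tool_pos: [0.4925, -0.1875, 0.1308]
tcp_rot: [-2.221, -2.219, 0.004]
wrist_force: [1.0, 0.5, -6.3]
width: 0.324
grip_force: 69.9
```

Call:
jog_arm(turn=[[0,0,0],[0,0,0],[0,0,0],[0,0,0],[0,0,0]], delta_pos=[[0,0,0.01],[0,0,0.02],[0,0,0.02],[0,0,0],[0,0,0]], gripper=[0.02,0.02,0.02,0.02,0.02])

```text
time: 8.97
tool_pos: [0.4913, -0.1836, 0.0796]
tcp_rot: [-2.216, -2.218, 0.004]
wrist_force: [-0.6, -0.4, -6.8]
width: 0.32
grip_force: 70.4
```

```bash
python3 snap.py p1
```

```text
8.9667 [ 0.4913 -0.1836  0.0796] [-2.2158 -2.2177  0.004 ] [-0.41  0.13  2.06  0.    0.95 -0.41] 0.3202865118419967
```

View pics/p1.png

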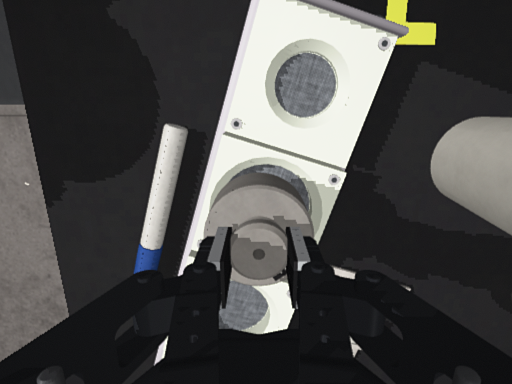

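The weight hangs over the wide nest (recess rim around (265,190)). The visible screws are at (384,44), (236,124) and (334,180).

```bash
python3 off.py p1 259 254 .012; python3 - <<'E'
from h import *
import pickle
C=cam("wrist",pickle.load(open("pics/p1.pkl","rb")))
a=ray(C,384,44,.026);b=ray(C,236,124,.026);w=ray(C,334,180,.032);print((a+b)/2,(a-b)/2,w-[.0451,.0238,0])
E
```

```text
[-0.0003 -0.0011  0.012 ]
[ 0.4931 -0.1842  0.0812] [ 0.33357516  0.50461496 -5.80174609]
[ 0.52081178 -0.10352103  0.026     ] [0.04497238 0.0235974  0.        ] [ 0.49515112 -0.18669329  0.032     ]
```

Call:
jog_arm(turn=[[0,0,0],[0,0,0],[0,0,0],[0,0,0],[0,0,0],[0,0,0],[0,0,0],[0,0,0]], delta_pos=[[-0.001,0.0015,0],[0,0,0.008],[0,0,0.008],[0,0,0.004],[0,0,0.004],[0,0,0.004],[0,0,0.002],[0,0,0]], gripper=[0.02,0.02,0.02,0.02,0.02,0.02,0.02,0.02])

```text
time: 9.68
tool_pos: [0.4954, -0.1858, 0.0515]
tcp_rot: [-2.22, -2.221, 0.001]
wrist_force: [0.4, -0.3, -6.3]
width: 0.324
grip_force: 70.7
```

Call:
jog_arm(turn=[[0,0,0],[0,0,0],[0,0,0],[0,0,0]], delta_pos=[[0,0,0.001],[0,0,0.001],[0,0,0.001],[0,0,0]], gripper=[0.02,0.02,0.02,0.02])

```text
time: 10.02
tool_pos: [0.4962, -0.1862, 0.0497]
tcp_rot: [2.22, 2.222, 0.0]
wrist_force: [-0.9, 0.7, -3.8]
width: 0.323
grip_force: 70.8
```

Call:
jog_arm(turn=[[0,0,0],[0,0,0],[0,0,0],[0,0,0],[0,0,0],[0,0,0],[0,0,0],[0,0,0],[0,0,0],[0,0,0]], delta_pos=[[0,0,0.001],[0,0,0],[0,0,0],[0,0,0],[0,0,0],[0,0,0],[0,0,-0.01],[0,0,-0.02],[0,0,-0.03],[0,0,-0.03]], gripper=[0.02,0.029,0.033,0.045,0.05,0.05,0.05,0.05,0.05,0.05])

```text
time: 10.85
tool_pos: [0.4951, -0.1856, 0.1389]
tcp_rot: [-2.219, -2.221, 0.001]
wrist_force: [-0.0, -0.8, 0.8]
width: 0.584
grip_force: 0.0
```

```bash
python3 snap.py p1b
```

```text
10.85 [ 0.4951 -0.1856  0.1389] [-2.2192e+00 -2.2208e+00  1.2000e-03] [-0.41  0.07  2.01  0.    1.07 -0.41] 0.5840175892783205
```

View pics/p1b.png

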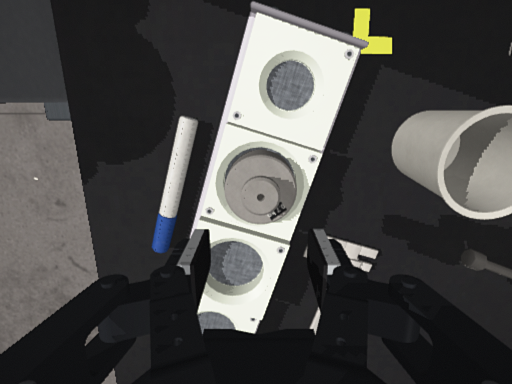

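The wide weight is seated level in its nest at (262,190). Next is the tall one.

Call:
jog_arm(turn=[[0,0,0],[0,0,0],[0,0,0],[0,0,0],[0,0,0],[0,0,0],[0,0,0],[0,0,0],[0,0,0],[0,0,0],[0,0,0],[0,0,0],[0,0,0],[0,0,0],[0,0,0],[0,0,0],[0,0,0]], delta_pos=[[0.013,-0.0006,0],[0.026,-0.0006,0],[0.026,-0.0006,0],[0.026,-0.0006,0],[0.026,-0.0006,0],[0.026,-0.0006,0],[0.026,-0.0006,0],[0.026,-0.0006,0],[0.026,-0.0006,0],[0.026,-0.0006,0],[0.026,-0.0006,0],[0.026,-0.0006,0],[0.026,-0.0006,0],[0.026,-0.0006,0],[0.013,0,0.01],[0,0,0.02],[0,0,0]], gripper=[0.05,0.05,0.05,0.05,0.05,0.05,0.05,0.05,0.05,0.05,0.05,0.05,0.05,0.05,0.05,0.05,0.05])

```text
time: 12.32
tool_pos: [0.4837, 0.178, 0.1041]
tcp_rot: [-2.216, -2.222, 0.01]
wrist_force: [-1.8, 0.1, -0.1]
width: 0.585
grip_force: 0.0
```

```bash
cat > dot.py <<'E'
# usage: name z(knob top; if relative 'r') predicted x y or rel -> refine dot near prediction
from h import *
import sys,pickle
n,z,x,y=sys.argv[1],*map(float,sys.argv[2:5])
s=pickle.load(open(f"pics/{n}.pkl","rb")); C=cam("wrist",s)
g=cv2.imread(f"pics/{n}.png",0).astype(np.float32); bh=cv2.morphologyEx(g,cv2.MORPH_BLACKHAT,np.ones((9,9)))
u,v=proj(C,[x,y,z]).round().astype(int)
w=bh[v-8:v+9,u-8:u+9].copy(); yy,xx=np.mgrid[v-8:v+9,u-8:u+9]
k,l,st,ce=cv2.connectedComponentsWithStats((w>w.max()*.5).astype(np.uint8))
for i in range(1,k): print("blob",ce[i]+[u-8,v-8],"A",st[i,4],"max",w[l==i].max(),"world",ray(C,*(ce[i]+[u-8,v-8]),z).round(4))
print(read_state()["tool_pos"].round(4))
E
python3 snap.py t1; python3 dot.py t1 .059 .4868 .1794
```

```text
12.3167 [0.4837 0.178  0.1041] [-2.2158 -2.2224  0.0103] [ 0.3   0.09  2.06 -0.    1.    0.3 ] 0.5846111020210392
blob [264.5        208.10416667] A 48 max 125.0 world [0.4868 0.1795 0.059 ]
[0.4842 0.1775 0.1053]
```

Call:
jog_arm(turn=[[0,0,0],[0,0,0],[0,0,0],[0,0,0],[0,0,0],[0,0,0],[0,0,0],[0,0,0],[0,0,0],[0,0,0],[0,0,0],[0,0,0]], delta_pos=[[0.002,0.002,0.01],[0,0,0.02],[0,0,0.015],[0,0,0.01],[0,0,0.005],[0,0,0],[0,0,0],[0,0,0],[0,0,0],[0,0,0],[0,0,0],[0,0,0]], gripper=[0.05,0.05,0.05,0.05,0.05,0.05,0.035,0.012,0.012,0.012,0.012,0.012], grip_force=70)

```text
time: 13.37
tool_pos: [0.4896, 0.1802, 0.0494]
tcp_rot: [2.22, 2.222, 0.001]
wrist_force: [-2.9, -1.4, 6.2]
width: 0.239
grip_force: 68.5
```

Call:
jog_arm(turn=[[0,0,0],[0,0,0],[0,0,0],[0,0,0],[0,0,0],[0,0,0],[0,0,0]], delta_pos=[[0,0,-0.002],[0,0,-0.008],[0,0,-0.02],[0,0,-0.03],[0,0,-0.03],[0,0,0],[0,0,0]], gripper=[0.012,0.012,0.012,0.012,0.012,0.012,0.012])

```text
time: 13.95
tool_pos: [0.491, 0.1805, 0.1403]
tcp_rot: [2.219, 2.221, 0.007]
wrist_force: [-0.4, -0.5, -5.9]
width: 0.241
grip_force: 69.1
```

```bash
python3 snap.py t2h; python3 - <<'E'
from h import *
s=read_state(); p=s["tool_pos"]; import subprocess
print(subprocess.run(["python3","dot.py","t2h",str(p[2]+.013),str(p[0]),str(p[1])],capture_output=True,text=True).stdout)
E
```

```text
13.95 [0.491  0.1805 0.1403] [2.2188 2.2207 0.0071] [ 0.3   0.05  2.03 -0.    1.06  0.3 ] 0.2406189295565541
blob [258.52631579 251.54736842] A 95 max 63.0 world [0.4903 0.1802 0.1511]
[0.4891 0.1799 0.1381]
```

Call:
jog_arm(turn=[[0,0,0],[0,0,0],[0,0,0],[0,0,0],[0,0,0],[0,0,0],[0,0,0],[0,0,0],[0,0,0],[0,0,0],[0,0,0],[0,0,0],[0,0,0],[0,0,0],[0,0,0],[0,0,0],[0,0,0],[0,0,0],[0,0,0],[0,0,0]], delta_pos=[[-0.012,-0.001,0],[-0.0265,-0.001,0],[-0.0265,-0.001,0],[-0.0265,-0.001,0],[-0.0265,-0.001,0],[-0.0265,-0.001,0],[-0.0265,-0.001,0],[-0.0265,-0.001,0],[-0.0265,-0.001,0],[-0.0265,-0.001,0],[-0.0265,-0.001,0],[-0.0265,-0.001,0],[-0.0265,-0.001,0],[-0.0265,-0.001,0],[-0.0265,-0.001,0],[-0.0265,-0.001,0],[-0.0265,-0.001,0],[-0.0126,-0.001,0.01],[0,-0.001,0.02],[0,0,0.005]], gripper=[0.012,0.012,0.012,0.012,0.012,0.012,0.012,0.012,0.012,0.012,0.012,0.012,0.012,0.012,0.012,0.012,0.012,0.012,0.012,0.012])

```text
time: 15.67
tool_pos: [0.4666, -0.2676, 0.0981]
tcp_rot: [-2.217, -2.214, 0.003]
wrist_force: [-2.0, 1.2, -5.4]
width: 0.237
grip_force: 69.1
```

Call:
jog_arm(turn=[[0,0,0],[0,0,0],[0,0,0]], delta_pos=[[0,0,0],[0,0,0],[0,0,0]], gripper=[0.012,0.012,0.012])

```text
time: 15.92
tool_pos: [0.4706, -0.268, 0.1032]
tcp_rot: [-2.219, -2.223, 0.0]
wrist_force: [0.7, -1.0, -5.2]
width: 0.239
grip_force: 69.2
```

```bash
python3 snap.py t3; python3 dot.py t3 .026 .5652 -.0797;python3 dot.py t3 .026 .4758 -.1270; python3 dot.py t3 .032 .540 -.1626;python3 dot.py t3 .038 .5139 -.2451; python3 dot.py t3 .117 .4696 -.2690
```

```text
15.9167 [ 0.4706 -0.268   0.1032] [-2.2193e+00 -2.2229e+00  1.0000e-04] [-0.56  0.13  2.01  0.    1.   -0.57] 0.23887368939021772
blob [ 416. -110.] A 1 max 3.0 world [ 0.5634 -0.077   0.026 ]
blob [ 416.71428571 -107.28571429] A 7 max 4.0 world [ 0.564  -0.0783  0.026 ]
blob [ 420. -110.] A 1 max 3.0 world [ 0.5658 -0.077   0.026 ]
blob [ 418. -103.] A 1 max 3.0 world [ 0.5651 -0.0804  0.026 ]
blob [414.4 -99.8] A 5 max 4.0 world [ 0.5632 -0.082   0.026 ]
blob [417.75 -98.75] A 4 max 3.0 world [ 0.5653 -0.0825  0.026 ]
blob [420. -98.] A 3 max 3.0 world [ 0.5667 -0.0828  0.026 ]
blob [413. -97.] A 1 max 3.0 world [ 0.5625 -0.0833  0.026 ]
blob [423. -98.] A 1 max 3.0 world [ 0.5685 -0.0828  0.026 ]
[ 0.4711 -0.2683  0.1038]
blob [260. -20.] A 1 max 3.0 world [ 0.4708 -0.1234  0.026 ]
blob [262.33333333 -20.66666667] A 3 max 3.0 world [ 0.4723 -0.123   0.026 ]
blob [265. -21.] A 1 max 3.0 world [ 0.474  -0.1228  0.026 ]
blob [261.5 -18. ] A 2 max 3.0 world [ 0.4718 -0.1245  0.026 ]
blob [266. -19.] A 1 max 3.0 world [ 0.4746 -0.1239  0.026 ]
blob [262. -14.] A 1 max 3.0 world [ 0.472
[... 194 characters left out ...]
0.026 ]
blob [276. -10.] A 1 max 3.0 world [ 0.4811 -0.1289  0.026 ]
blob [263.  -8.] A 1 max 3.0 world [ 0.4728 -0.1301  0.026 ]
blob [273.  -8.] A 1 max 3.0 world [ 0.4792 -0.1301  0.026 ]
blob [276.  -8.] A 1 max 3.0 world [ 0.4811 -0.1301  0.026 ]
blob [269.  -5.] A 1 max 3.0 world [ 0.4766 -0.1318  0.026 ]
blob [272.  -5.] A 1 max 3.0 world [ 0.4786 -0.1318  0.026 ]
[ 0.4711 -0.2683  0.1038]
blob [366.08695652  43.7826087 ] A 23 max 170.0 world [ 0.5403 -0.1615  0.032 ]
[ 0.4711 -0.2683  0.1038]
blob [321. 170.] A 21 max 182.0 world [ 0.5146 -0.2448  0.038 ]
[ 0.4711 -0.2683  0.1038]
blob [258.52222222 251.73333333] A 90 max 48.0 world [ 0.47   -0.2668  0.117 ]
[ 0.4711 -0.2683  0.1038]
```

View pics/t3.png

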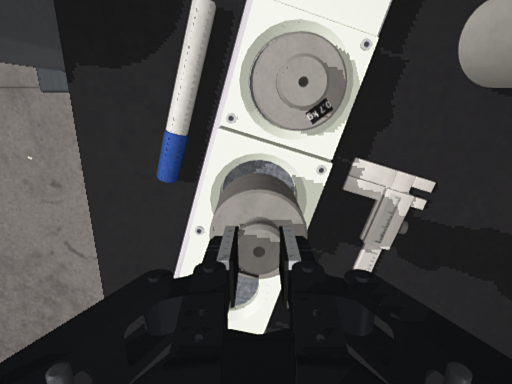

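The tall weight hangs over its nest; the wide one is seated at (303,80). They agree within 1 mm, so I'll lower it.

Call:
jog_arm(turn=[[0,0,0],[0,0,0],[0,0,0],[0,0,0],[0,0,0],[0,0,0],[0,0,0],[0,0,0],[0,0,0]], delta_pos=[[-0.0005,-0.0005,0.006],[0,0,0.008],[0,0,0.008],[0,0,0.004],[0,0,0.004],[0,0,0.004],[0,0,0.003],[0,0,0.002],[0,0,0]], gripper=[0.012,0.012,0.012,0.012,0.012,0.012,0.012,0.012,0.012])

```text
time: 16.72
tool_pos: [0.4698, -0.269, 0.0637]
tcp_rot: [-2.22, -2.222, 0.0]
wrist_force: [-0.5, 0.6, -5.7]
width: 0.237
grip_force: 69.3
```

Call:
jog_arm(turn=[[0,0,0],[0,0,0],[0,0,0]], delta_pos=[[0,0,0.001],[0,0,0.001],[0,0,0]], gripper=[0.012,0.012,0.012])

```text
time: 16.97
tool_pos: [0.4704, -0.2694, 0.0627]
tcp_rot: [2.22, 2.222, 0.0]
wrist_force: [-0.2, 0.5, -4.7]
width: 0.242
grip_force: 69.7
```

Call:
jog_arm(turn=[[0,0,0],[0,0,0],[0,0,0],[0,0,0],[0,0,0],[0,0,0],[0,0,0],[0,0,0],[0,0,0],[0,0,0],[0,0,0]], delta_pos=[[0,0,0.001],[0,0,0.001],[0,0,0],[0,0,0],[0,0,0],[0,0,0],[0,0,0],[0,0,-0.01],[0,0,-0.02],[0,0,-0.03],[0,0,-0.02]], gripper=[0.012,0.012,0.02,0.026,0.035,0.045,0.045,0.045,0.045,0.045,0.045])

```text
time: 17.88
tool_pos: [0.4708, -0.2695, 0.1428]
tcp_rot: [2.219, 2.221, 0.001]
wrist_force: [0.8, -0.5, 0.3]
width: 0.527
grip_force: 0.0
```

Call:
jog_arm(turn=[[0,0,0],[0,0,0],[0,0,0],[0,0,0],[0,0,0],[0,0,0],[0,0,0],[0,0,0],[0,0,0],[0,0,0],[0,0,0],[0,0,0],[0,0,0],[0,0,0],[0,0,0],[0,0,0],[0,0,0],[0,0,0],[0,0,0],[0,0,0]], delta_pos=[[0.018,0.0011,0],[0.029,0.0011,0],[0.029,0.0011,0],[0.029,0.0011,0],[0.029,0.0011,0],[0.029,0.0011,0],[0.029,0.0011,0],[0.029,0.0011,0],[0.029,0.0011,0],[0.029,0.0011,0],[0.029,0.0011,0],[0.029,0.0011,0],[0.029,0.0011,0],[0.029,0.0011,0],[0.029,0.0011,0],[0.029,0.0011,0],[0.029,0.0011,0],[0.029,0.0011,0.01],[0.013,0.0011,0.02],[0,0,0.02]], gripper=[0.045,0.045,0.045,0.045,0.045,0.045,0.045,0.045,0.045,0.045,0.045,0.045,0.045,0.045,0.045,0.045,0.045,0.045,0.045,0.045])

```text
time: 19.55
tool_pos: [0.4924, 0.2588, 0.092]
tcp_rot: [2.217, 2.225, 0.009]
wrist_force: [1.0, -0.0, -0.2]
width: 0.527
grip_force: 0.0
```

Call:
jog_arm(turn=[[0,0,0],[0,0,0]], delta_pos=[[0,0,0],[0,0,0]], gripper=[0.045,0.045])

```text
time: 19.72
tool_pos: [0.4894, 0.2546, 0.0895]
tcp_rot: [-2.219, -2.222, 0.005]
wrist_force: [0.7, 0.2, -0.7]
width: 0.527
grip_force: 0.0
```

```bash
python3 snap.py m1; python3 dot.py m1 .043 .4919 .2547
```

```text
19.7167 [0.4894 0.2546 0.0895] [-2.2191 -2.2224  0.0046] [ 0.43  0.17  2.   -0.    0.98  0.43] 0.5268792907520047
blob [263.0625 209.5   ] A 48 max 121.0 world [0.4918 0.2546 0.043 ]
[0.4906 0.2547 0.0907]
```

Call:
jog_arm(turn=[[0,0,0],[0,0,0],[0,0,0],[0,0,0],[0,0,0],[0,0,0],[0,0,0],[0,0,0],[0,0,0],[0,0,0],[0,0,0],[0,0,0]], delta_pos=[[0,0.001,0.01],[0,0,0.02],[0,0,0.015],[0,0,0.01],[0,0,0.006],[0,0,0],[0,0,0],[0,0,0],[0,0,0],[0,0,0],[0,0,0],[0,0,0]], gripper=[0.045,0.045,0.045,0.045,0.045,0.045,0.032,0.01,0.01,0.01,0.01,0.01], grip_force=60)

```text
time: 20.77
tool_pos: [0.4927, 0.2553, 0.0306]
tcp_rot: [2.22, 2.222, 0.003]
wrist_force: [-0.0, -0.2, 5.5]
width: 0.21
grip_force: 58.7
```

Call:
jog_arm(turn=[[0,0,0],[0,0,0],[0,0,0],[0,0,0],[0,0,0],[0,0,0],[0,0,0]], delta_pos=[[0,0,-0.002],[0,0,-0.008],[0,0,-0.02],[0,0,-0.03],[0,0,-0.04],[0,0,0],[0,0,0]], gripper=[0.01,0.01,0.01,0.01,0.01,0.01,0.01])

```text
time: 21.35
tool_pos: [0.4937, 0.256, 0.1325]
tcp_rot: [2.219, 2.221, 0.009]
wrist_force: [-0.2, 0.5, -3.1]
width: 0.21
grip_force: 59.1
```

```bash
python3 snap.py m2; python3 - <<'E'
import pickle,subprocess
p=pickle.load(open("pics/m2.pkl","rb"))["tool_pos"]
print(subprocess.run(["python3","dot.py","m2",str(p[2]+.011),str(p[0]),str(p[1])],capture_output=True,text=True).stdout)
E
```

```text
21.35 [0.4937 0.256  0.1325] [2.2189 2.221  0.0094] [0.43 0.12 1.97 0.   1.05 0.43] 0.2103490544930438
blob [258.55670103 254.4742268 ] A 97 max 62.0 world [0.493  0.2541 0.1435]
[0.4917 0.2551 0.13  ]
```

Call:
jog_arm(turn=[[0,0,0],[0,0,0],[0,0,0],[0,0,0],[0,0,0],[0,0,0],[0,0,0],[0,0,0],[0,0,0],[0,0,0],[0,0,0],[0,0,0],[0,0,0],[0,0,0],[0,0,0],[0,0,0],[0,0,0],[0,0,0],[0,0,0],[0,0,0]], delta_pos=[[-0.015,-0.0022,0],[-0.029,-0.0022,0],[-0.029,-0.0022,0],[-0.029,-0.0022,0],[-0.029,-0.0022,0],[-0.029,-0.0022,0],[-0.029,-0.0022,0],[-0.029,-0.0022,0],[-0.029,-0.0022,0],[-0.029,-0.0022,0],[-0.029,-0.0022,0],[-0.029,-0.0022,0],[-0.029,-0.0022,0],[-0.029,-0.0022,0],[-0.029,-0.0022,0],[-0.029,-0.0022,0],[-0.029,-0.0022,0],[-0.029,-0.0022,0],[-0.029,-0.0022,0],[-0.029,-0.0022,0]], gripper=[0.01,0.01,0.01,0.01,0.01,0.01,0.01,0.01,0.01,0.01,0.01,0.01,0.01,0.01,0.01,0.01,0.01,0.01,0.01,0.01])

```text
time: 23.07
tool_pos: [0.4451, -0.3114, 0.1264]
tcp_rot: [-2.217, -2.218, 0.001]
wrist_force: [-1.0, 0.2, -2.6]
width: 0.213
grip_force: 59.0
```

Call:
jog_arm(turn=[[0,0,0],[0,0,0],[0,0,0],[0,0,0],[0,0,0],[0,0,0],[0,0,0]], delta_pos=[[-0.025,-0.0024,0],[-0.013,0,0.005],[0,0,0.02],[0,0,0.02],[0,0,0],[0,0,0],[0,0,0]], gripper=[0.01,0.01,0.01,0.01,0.01,0.01,0.01])

```text
time: 23.65
tool_pos: [0.4451, -0.3484, 0.0837]
tcp_rot: [-2.219, -2.221, 0.0]
wrist_force: [-0.1, -0.6, -1.6]
width: 0.209
grip_force: 58.9
```

```bash
python3 snap.py m3; python3 dot.py m3 .028 .4887 -.3275;python3 dot.py m3 .038 .5142 -.2450; python3 dot.py m3 .095 .4446 -.3508
```

```text
23.65 [ 0.4451 -0.3484  0.0837] [-2.2188e+00 -2.2213e+00  1.0000e-04] [-0.71  0.2   1.98  0.    0.97 -0.71] 0.2093907781050953
blob [323.90909091 175.90909091] A 22 max 180.0 world [ 0.4893 -0.3271  0.028 ]
[ 0.4459 -0.349   0.0847]
blob [381.32258065  39.48387097] A 31 max 140.0 world [ 0.5151 -0.2436  0.038 ]
[ 0.4459 -0.349   0.0847]
blob [258.55670103 254.4742268 ] A 97 max 47.0 world [ 0.4446 -0.3501  0.095 ]
[ 0.4459 -0.349   0.0847]
```

View pics/m3.png

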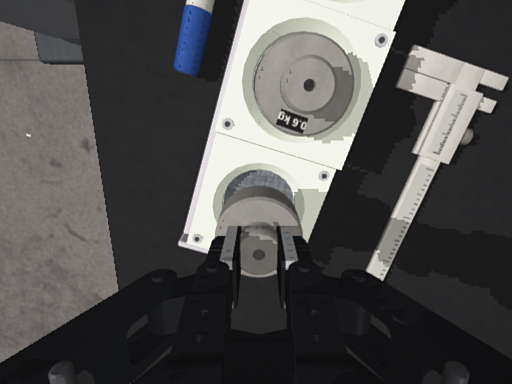

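The middle nest's screws are at (324,176) and (197,239), and the held weight lines up within 1 mm. The tall weight is seated at (309,85). Lowering.

Call:
jog_arm(turn=[[0,0,0],[0,0,0],[0,0,0],[0,0,0],[0,0,0],[0,0,0],[0,0,0],[0,0,0],[0,0,0]], delta_pos=[[0,-0.0005,0.006],[0,0,0.008],[0,0,0.008],[0,0,0.004],[0,0,0.004],[0,0,0.004],[0,0,0.003],[0,0,0.001],[0,0,0]], gripper=[0.01,0.01,0.01,0.01,0.01,0.01,0.01,0.01,0.01])

```text
time: 24.45
tool_pos: [0.445, -0.349, 0.0459]
tcp_rot: [-2.22, -2.222, 0.0]
wrist_force: [0.0, 0.2, -2.2]
width: 0.212
grip_force: 58.9
```

Call:
jog_arm(turn=[[0,0,0],[0,0,0],[0,0,0]], delta_pos=[[0,0,0.001],[0,0,0.001],[0,0,0]], gripper=[0.01,0.01,0.01])

```text
time: 24.7
tool_pos: [0.4453, -0.3492, 0.0444]
tcp_rot: [2.22, 2.222, 0.0]
wrist_force: [-0.5, 0.1, -2.9]
width: 0.206
grip_force: 58.9
```

Call:
jog_arm(turn=[[0,0,0],[0,0,0],[0,0,0],[0,0,0]], delta_pos=[[0,0,0.001],[0,0,0.0005],[0,0,0],[0,0,0]], gripper=[0.01,0.01,0.01,0.01])

```text
time: 25.03
tool_pos: [0.4454, -0.3494, 0.0436]
tcp_rot: [2.22, 2.222, -0.0]
wrist_force: [-1.9, 1.7, 5.3]
width: 0.21
grip_force: 59.8
```

Call:
jog_arm(turn=[[0,0,0],[0,0,0],[0,0,0],[0,0,0],[0,0,0],[0,0,0],[0,0,0],[0,0,0],[0,0,0]], delta_pos=[[0,0,0],[0,0,0],[0,0,0],[0,0,0],[0,0,0],[0,0,-0.01],[0,0,-0.02],[0,0,-0.03],[0,0,-0.03]], gripper=[0.018,0.024,0.034,0.042,0.042,0.042,0.042,0.042,0.042])

```text
time: 25.78
tool_pos: [0.4444, -0.3485, 0.1333]
tcp_rot: [-2.219, -2.221, 0.0]
wrist_force: [1.9, 0.3, -0.9]
width: 0.494
grip_force: 0.0
```

Call:
jog_arm(turn=[[0,0,0],[0,0,0],[0,0,0],[0,0,0],[0,0,0],[0,0,0],[0,0,0],[0,0,0],[0,0,0],[0,0,0],[0,0,0],[0,0,0],[0,0,0],[0,0,0],[0,0,0],[0,0,0],[0,0,0],[0,0,0],[0,0,0],[0,0,0]], delta_pos=[[0.014,0.0014,0],[0.028,0.0014,0],[0.028,0.0014,0],[0.028,0.0014,0],[0.028,0.0014,0],[0.028,0.0014,0],[0.028,0.0014,0],[0.028,0.0014,0],[0.028,0.0014,0],[0.028,0.0014,0],[0.028,0.0014,0],[0.028,0.0014,0],[0.028,0.0014,0],[0.028,0.0014,0],[0.028,0.0014,0],[0.023,0.0014,0.01],[0.014,0.0014,0.02],[0,0,0.02],[0,0,0],[0,0,0]], gripper=[0.042,0.042,0.042,0.042,0.042,0.042,0.042,0.042,0.042,0.042,0.042,0.042,0.042,0.042,0.042,0.042,0.042,0.042,0.042,0.042])

```text
time: 27.45
tool_pos: [0.4672, 0.0939, 0.082]
tcp_rot: [-2.219, -2.222, 0.004]
wrist_force: [1.2, -0.6, 0.6]
width: 0.494
grip_force: 0.0
```

```bash
python3 snap.py s1; python3 dot.py s1 .037 .469 .0935
```

```text
27.45 [0.4672 0.0939 0.082 ] [-2.2185 -2.2219  0.0039] [ 0.15  0.04  2.16 -0.    0.95  0.14] 0.49404444642568396
blob [263.04 211.54] A 50 max 114.0 world [0.4696 0.0931 0.037 ]
[0.4684 0.0938 0.0831]
```

Call:
jog_arm(turn=[[0,0,0],[0,0,0],[0,0,0],[0,0,0],[0,0,0],[0,0,0],[0,0,0],[0,0,0],[0,0,0],[0,0,0],[0,0,0],[0,0,0]], delta_pos=[[-0.0005,0.001,0.01],[0,0,0.02],[0,0,0.015],[0,0,0.009],[0,0,0.005],[0,0,0],[0,0,0],[0,0,0],[0,0,0],[0,0,0],[0,0,0],[0,0,0]], gripper=[0.042,0.042,0.042,0.042,0.042,0.042,0.03,0.008,0.008,0.008,0.008,0.008], grip_force=45)

```text
time: 28.5
tool_pos: [0.4707, 0.0934, 0.0249]
tcp_rot: [2.219, 2.221, 0.002]
wrist_force: [-0.6, -0.8, 6.8]
width: 0.178
grip_force: 44.2
```

Call:
jog_arm(turn=[[0,0,0],[0,0,0],[0,0,0],[0,0,0],[0,0,0],[0,0,0],[0,0,0]], delta_pos=[[0,0,-0.002],[0,0,-0.008],[0,0,-0.02],[0,0,-0.03],[0,0,-0.04],[0,0,0],[0,0,0]], gripper=[0.008,0.008,0.008,0.008,0.008,0.008,0.008])

```text
time: 29.08
tool_pos: [0.4721, 0.0938, 0.1271]
tcp_rot: [2.218, 2.22, 0.009]
wrist_force: [-0.4, 0.3, -2.2]
width: 0.184
grip_force: 44.1
```

```bash
python3 snap.py s2; python3 - <<'E'
import pickle,subprocess
p=pickle.load(open("pics/s2.pkl","rb"))["tool_pos"]
print(subprocess.run(["python3","dot.py","s2",str(p[2]+.011),str(p[0]),str(p[1])],capture_output=True,text=True).stdout)
E
```

```text
29.0833 [0.4721 0.0938 0.1271] [2.2176 2.2196 0.0086] [ 0.14 -0.02  2.12  0.    1.03  0.14] 0.18399263380039657
blob [258.48514851 253.28712871] A 101 max 55.0 world [0.4715 0.0926 0.1381]
[0.4702 0.0935 0.1249]
```

Call:
jog_arm(turn=[[0,0,0],[0,0,0],[0,0,0],[0,0,0],[0,0,0],[0,0,0],[0,0,0],[0,0,0],[0,0,0],[0,0,0],[0,0,0],[0,0,0],[0,0,0],[0,0,0]], delta_pos=[[-0.012,0.0057,0],[-0.024,0.0057,0],[-0.024,0.0057,0],[-0.024,0.0057,0],[-0.024,0.0057,0],[-0.024,0.0057,0],[-0.024,0.0057,0],[-0.024,0.0057,0],[-0.0155,0.0057,0],[0,0,0.02],[0,0,0.02],[0,0,0.01],[0,0,0],[0,0,0]], gripper=[0.008,0.008,0.008,0.008,0.008,0.008,0.008,0.008,0.008,0.008,0.008,0.008,0.008,0.008])

```text
time: 30.3
tool_pos: [0.5192, -0.1015, 0.072]
tcp_rot: [-2.218, -2.22, 0.004]
wrist_force: [0.3, -0.1, -0.4]
width: 0.178
grip_force: 44.1
```

```bash
python3 snap.py s3; python3 dot.py s3 .026 .5655 -.0796;python3 dot.py s3 .026 .476 -.1268; python3 dot.py s3 .086 .5207 -.1032
```

```text
30.3 [ 0.5192 -0.1015  0.072 ] [-2.2175 -2.2199  0.0036] [-0.24  0.15  2.06  0.    0.94 -0.24] 0.17835379252769518
blob [330.2173913  179.91304348] A 23 max 173.0 world [ 0.5654 -0.0804  0.026 ]
[ 0.5205 -0.1017  0.0733]
blob [197.         245.33333333] A 18 max 181.0 world [ 0.4754 -0.128   0.026 ]
blob [190.5 252. ] A 2 max 102.0 world [ 0.4705 -0.1332  0.026 ]
[ 0.5205 -0.1017  0.0733]
blob [259.12643678 253.47126437] A 87 max 47.0 world [ 0.519  -0.1011  0.086 ]
[ 0.5205 -0.1017  0.0733]
```

View pics/s3.png

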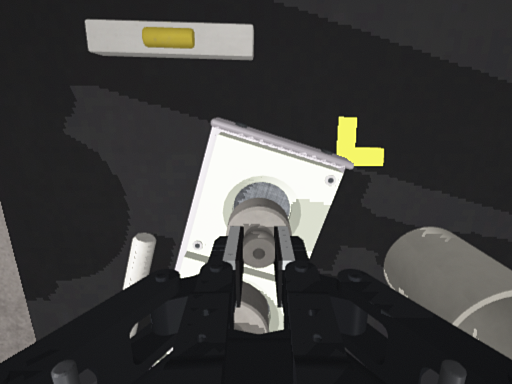

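The small nest's screws are at (330,180) and (197,245), and the held weight is over the recess. I'll shift 1 mm and lower it.

Call:
jog_arm(turn=[[0,0,0],[0,0,0],[0,0,0],[0,0,0],[0,0,0],[0,0,0],[0,0,0],[0,0,0]], delta_pos=[[-0.001,0,0.006],[0,0,0.008],[0,0,0.006],[0,0,0.004],[0,0,0.004],[0,0,0.004],[0,0,0.001],[0,0,0]], gripper=[0.008,0.008,0.008,0.008,0.008,0.008,0.008,0.008])

```text
time: 31.02
tool_pos: [0.5207, -0.103, 0.0403]
tcp_rot: [-2.22, -2.222, 0.001]
wrist_force: [-0.5, -0.0, -1.6]
width: 0.185
grip_force: 44.1
```

Call:
jog_arm(turn=[[0,0,0],[0,0,0],[0,0,0],[0,0,0]], delta_pos=[[0,0,0.001],[0,0,0.001],[0,0,0],[0,0,0]], gripper=[0.008,0.008,0.008,0.008])

```text
time: 31.35
tool_pos: [0.5212, -0.1031, 0.0389]
tcp_rot: [2.221, 2.222, 0.0]
wrist_force: [0.3, -1.0, -1.5]
width: 0.18
grip_force: 44.1
```

Call:
jog_arm(turn=[[0,0,0],[0,0,0],[0,0,0],[0,0,0]], delta_pos=[[0,0,0.001],[0,0,0.0005],[0,0,0],[0,0,0]], gripper=[0.008,0.008,0.008,0.008])

```text
time: 31.68
tool_pos: [0.5214, -0.1032, 0.0379]
tcp_rot: [2.22, 2.222, 0.0]
wrist_force: [-1.2, -0.3, 5.0]
width: 0.181
grip_force: 44.5
```

Contact. I'll release, retreat upwards, and back off to see the whole rack.

Call:
jog_arm(turn=[[0,0,0],[0,0,0],[0,0,0],[0,0,0],[0,0,0],[0,0,0],[0,0,0],[0,0,0],[0,0,0],[0,0,0],[0,0,0],[0,0,0],[0,0,0],[0,0,0],[0,0,0],[0,0,0],[0,0,0],[0,0,0],[0,0,0]], delta_pos=[[0,0,0],[0,0,0],[0,0,0],[0,0,0],[0,0,0],[0,0,-0.01],[0,0,-0.02],[0,0,-0.03],[0,0,-0.03],[0,0,-0.03],[0,0,-0.03],[-0.02,-0.005,-0.03],[-0.02,-0.005,-0.02],[-0.02,-0.005,0],[-0.02,-0.005,0],[-0.02,-0.005,0],[0,0,0],[0,0,0],[0,0,0]], gripper=[0.015,0.022,0.032,0.04,0.04,0.04,0.04,0.04,0.04,0.04,0.04,0.04,0.04,0.04,0.04,0.04,0.04,0.04,0.04])

```text
time: 33.27
tool_pos: [0.4961, -0.2027, 0.2375]
tcp_rot: [-2.221, -2.222, -0.001]
wrist_force: [-0.2, 0.6, -0.8]
width: 0.468
grip_force: 0.0
```

```bash
python3 snap.py end
python3 - <<'E'
from h import *
im=cv2.imread("pics/end.png"); t=vision.read_camera("top")[:,:,::-1]
b=cv2.resize(t[140:225,160:385],(512,193),interpolation=cv2.INTER_CUBIC)
cv2.imwrite("pics/endc.png",np.vstack([im,b]))
E
for a in "wide .062 .495 -.1865" "tall .072 .470 -.2688" "middle .056 .4447 -.351" "small .05 .5205 -.1035"; do set -- $a; echo $1; python3 dot.py end $2 $3 $4|grep blob; done
```

```text
33.2667 [ 0.4961 -0.2027  0.2375] [-2.2209e+00 -2.2216e+00 -9.0000e-04] [-0.43 -0.    1.89  0.    1.25 -0.44] 0.46764589741550155
wide
blob [258.61904762 152.76190476] A 21 max 111.0 world [ 0.4957 -0.1863  0.062 ]
tall
blob [243.5 219. ] A 2 max 72.0 world [ 0.4789 -0.2588  0.072 ]
blob [234.64705882 228.47058824] A 17 max 113.0 world [ 0.4688 -0.2702  0.072 ]
blob [244. 235.] A 1 max 65.0 world [ 0.4791 -0.2782  0.072 ]
middle
blob [223.66666667 275.33333333] A 3 max 66.0 world [ 0.4523 -0.3405  0.056 ]
blob [218.25 282.25] A 8 max 104.0 world [ 0.4452 -0.3503  0.056 ]
blob [226.  285.5] A 2 max 61.0 world [ 0.4548 -0.355   0.056 ]
small
blob [290.75  67.5 ] A 4 max 74.0 world [ 0.5289 -0.0998  0.05  ]
blob [282.875       70.66666667] A 24 max 123.0 world [ 0.5208 -0.1029  0.05  ]
blob [291.   73.5] A 2 max 67.0 world [ 0.5293 -0.1056  0.05  ]
blob [288.14285714  78.        ] A 7 max 79.0 world [ 0.5265 -0.11    0.05  ]
blob [279.  79.] A 1 max 66.0 world [ 0.517 -0.111  0.05 ]
```

View pics/endc.png

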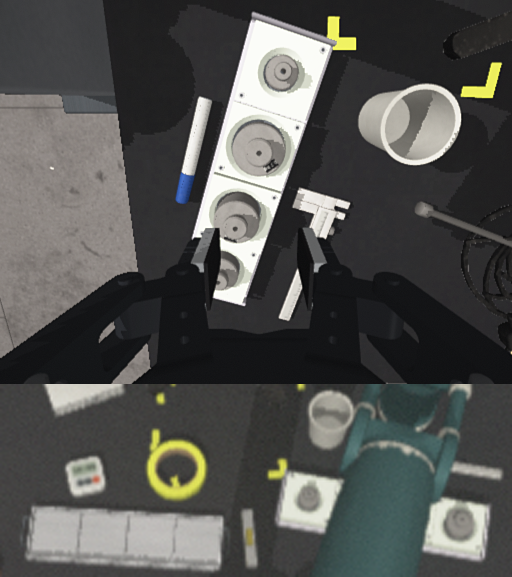

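All four weights sit level in their own nests: small (283,71), wide (259,153), tall (235,228), middle (218,282). The tray is empty, and the tape roll and beaker haven't moved.

```bash
python3 -c "
from workcell import ticket; print(ticket.finish_job())"
```

```text
the job is handed in; nothing more can be done
None
```

All four weights are in their own nests, lowered onto the felt, knob up and released; the tape roll and beaker were not moved, and the job was handed in at about 33 s of the 93 s limit.

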